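Prop open the lid of a medicine cool box to air

ROBOT

A 7-joint arm with a two-finger parallel gripper is mounted at the origin on the work surface. World frame = base frame: x ahead of the robot, y to its left, z up, the work surface at z = 0. Lengths are in m, angles in rad, forces in N, time in s.
With the tool pointing down it reaches from about 0.4 to 0.875 m from the base axis. Payload 19.3 kg.
Tool frame: the origin (TCP) lies at the very end of the fingers, on their centre line; the grasp point (between the pads) lies 19 mm behind it; z points along the fingers, y is the line along which they close (so a half turn about z gives the same grasp; the last joint's range is limited). The gripper opens to 85 mm and grips with 20 to 120 N. Pads are 22 mm wide; open, the fingers measure 114 mm over their backs; the gripper's body (76 mm by 85 mm) begins 54 mm behind the grasp point. The pads swing forward as they close: fully open they stand 13 mm farther back than shut.
Start: joints at [1.218, 0.521, -0.036, 1.599, 0.021, 1.021, -0.113], TCP at [0.174, -0.6, 0.231] pointing down, gripper open.
Joint ranges: [-2.91, 2.91], [-0.3, 2.13], [-1.5, 1.42], [0.17, 2.43], [-1.26, 4.41], [0.16, 1.93], [-2.52, 2.52]. Speed limits (rad/s): [1.89, 1.89, 2.39, 2.39, 3.01, 3.01, 3.01].

INTERFACE

Orientations are given as [roll, pitch, yaw] about the fixed x, y, z axes, in that order (R = Rz(yaw) Ry(pitch) Rx(roll)).
In Python, from workcell import bot gives the robot as it stands.
- The arm moves only by the tool servo_tool, never from a script. Its argument "plan" is a list of rows, each a list of 7 numbers: the finger opening in cm, from 0 to 8.54, then the shift along the tool's x, y, z in cm, then the turn, a rotation vector about the tool's x, y, z in degrees. In form: [[fingers, x, y, z, wx, wy, wz], ...]. A call has 1 to 10 rows; each row is the pose to reach, as a shift and turn from the pose commanded when the call began, along the tool's axes at that moment; what a row does not reach only later rows make up. A row lasts 1/10 s, in which the tool goes at most 50 mm and 8.59 degrees, less where a joint would pass 70% of its speed; a pose out of reach is approached as far as the arm can. A call with a gripper value outside its range is refused whole. The fingers move at their own pace and stop on an object; "force" is the grip in N (left out, the last holds). Time passes only in rows, so rows that repeat a pose let the fingers close. It gives the time, the measured TCP pose, the force, the opening and the grip force at its end, in the units of the state.
- bot.observe(): the state, without advancing time (a new reading comes with each control period).
- bot.grab_frame(name): name is "scene" or "side" or "wrist"; returns a dict with "frame" (384x512x3 uint8, blue, green, red), "mtx" (3x3 intrinsics, pixels), "R" (3x3) and "t" (3): a world point X has camera coordinates R X + t; the wrist camera has in their place "T_tool_cam" (4x4, takes a point from camera to tool coordinates, whose origin is the TCP and whose axes are the flange's). Camera axes: x right, y down, z forward; pixel columns grow to the right and rows downward; lengths in m; the calibration is good to about 2 mm. A picture is of the moment at which its call begins: read the wrist's pose just before it. There is no depth.
- bot.job_done(): hands the job in; it is judged then, once.
The state is a dict: "clock": time; "qpos": joint angles; "qd": joint speeds; "joint_efforts": joint torques, N m; "position": TCP position; "tool_rot": TCP orientation; "force": force on the tool from outside, world axes, zero at the start; "moment": the same for the moment, N m; "grip_width": finger opening in m; "finger_force": force on a finger pad.
Only numpy, scipy, OpenCV 4.12 (cv2) and the standard library are available. Lean on these libraries where they do the work, as an engineer would, in place of code of your own. Each camera call takes 0.05 s, during which the arm holds its last target. There are 200 camera calls.

TASK

Prop the medicine cool box open so that it can air: lift its lid right up to where the stiff hinges hold it, swing the red-knobbed prop rod up from the side of the box until it stands by itself leaning towards the hinge, then let the lid down under control so that the rod's pin slides along the lid's steel ear, drops through its hole and the black ball sits home in it. Before letting go, press the lid's handle down with about one kilogram's worth of force to prove that the rod holds, without forcing it. Leave the lid resting on the rod, and the other things on the shelf where they are.

Things in the scene. Friction and masses are not known exactly. Their poses are not given: they have to be found in the camera images.
- chest: White plastic medicine cool box, 200 deep (x), 300 wide (y), 110 mm high to its rim without the lid, fixed to the shelf. Origin: centre of its underside. x points from its front (handle side, facing the robot) to its back (hinge side), z up. A few cartons and vials stand inside, below the rim.
- lid_hinge (a joint): Lid angle, rad: 0 shut, stop at 1.28. Axis along the chest's y at chest point (100, 0, 110) mm. The stiff hinges (0.45 N m) hold the lid by themselves only above about 1.13; lower, it sinks if let go. Lifting takes about 6 N at the handle. With the rod home in its hole the lid rests at 0.66 to 0.77; with the pin only standing on the ear beside the hole it stops at 0.79 to 0.94.
- lid: White lid, 200 x 300 x 24 mm, about 0.9 kg. Origin on the hinge axis, middle of the width, level with its underside; when shut its axes are the chest's: the handle is at -x, z points out of its top face.
- ear_middle (a point): Point of the lid at (-146, -168, 0) mm. Here on its -y side it carries a 3 mm steel ear, 90 mm long, with a hole 15 (x) by 16 mm. The ear is screwed through slots: the hole's middle lies up to 14 mm either way along the lid's x from this point, which is not measured. The ear's smooth underside, bent 7 degrees to face the rod, reaches 60 mm from the hole to the hinge side, 30 mm to the handle.
- lid_handle (a point): Middle of the steel handle bar: round, 12 mm thick, 110 mm of it free along y, 240 mm from the hinge (lid point (-240, 0, 14) mm), with 34 mm between it and the lid's front face. It can be pinched from above through the whole swing, the bar turning between the fingers.
- rod_pivot (a joint): Angle of the prop rod, rad: 0 lying level along the chest's -y side, pin towards the chest's +x; pi/2 upright; limit 1.9. Starts at 0 to 0.12. The pivot is stiff (0.06 N m): the rod stays where it is left. In the hole it stands at 1.13 to 1.39.
- rod_axis (a point): Pivot of the rod, chest point (-53.5, -168, 75) mm, axis along y. The lid coming down on the pin pushes the rod more upright and the pin slides along the ear towards the handle side. So a rod left at 1.05 to 1.14 rad is driven into the hole wherever the ear is screwed, by 2 to 6 N at the handle. Left above 1.2 it may miss the hole, below 1.0 it may jam.
- rod: Steel prop rod, 9 mm thick, on the -y side of the chest. Origin at its pivot, x along the rod to its pin, y along the pivot axis (same as the chest's y). Black ball of 20 mm diameter centred 130.5 mm from the pivot; beyond it a smooth pin of 6.6 mm ending 154.5 mm from the pivot.
- rod_knob (a point): Grip point on the rod's red plastic knob: a round bar of 16 mm along y, sticking 48 mm out from the rod away from the chest (its last 4 mm a 20 mm flange), 50 mm from the pivot. The point lies 27 mm out from the rod's middle, at chest y = -195 mm. It can be pinched from above, fingers closing along the chest's x, and turns between them.
- rod_ball (a point): Centre of the rod's black ball. Home in the hole it is 4 to 7 mm below the lid's underside plane (z = -4 to -7 mm in the lid's frame); while the pin only stands on the ear it is 12 mm or more below it.
- pill_pot: Purple silicone pill pot, 44 mm across, 32 mm high, beside the rod. Origin: centre of its underside. Not to be moved.
- pill_pot2: A second such pot, on the other side of the box. Not to be moved.
- tumbler: Clear acrylic tumbler, 72 mm across, 105 mm high, beside the box on its +y side. Origin: centre of its underside. Not to be moved.
- spoon_rest: White ceramic spoon rest, bowl 92 mm across with a 60 mm handle towards -x, 12 mm high. Origin: underside of the bowl. Not to be moved.
- gel: Hand-gel bottle, 56 mm across, 150 mm high. Origin: centre of its underside. Not to be moved.
- organiser: Blue week pill box, 70 x 150 x 25 mm. Origin: centre of its underside. Not to be moved.

How it is judged:
On the way, in this order (a step that is already met when the one before it is completed fails the run):
1. the lid has been lifted right up, where its stiff hinges hold it (value of joint lid_hinge above 1.12 rad), for 0.2 s.
2. the rod has been swung up and stands by itself below the raised lid (value of joint rod_pivot above 0.8 rad and value of joint lid_hinge above 0.9 rad and contact force between anything else and rod below 0.1 N), for 0.2 s.
3. the rod's ball is home in the hole of the ear and the lid has been pressed down on it (contact of more than 17 N between rod and lid, some 4 N at the handle) (z of rod_ball in the frame of lid above -0.0095 m and x of rod_ball in the frame of lid between -0.172 and -0.128 m and contact force between rod and lid above 17 N), for 0.2 s.
At the end, for the whole second after the job is handed in: the pin is through the hole and the ball is home in it (ball centre less than 9.5 mm below the lid's underside plane, 128 to 172 mm from the hinge), the lid rests on the rod (more than 0.3 N between them) and is still (z of rod_ball in the frame of lid above -0.0095 m and x of rod_ball in the frame of lid between -0.172 and -0.128 m and contact force between rod and lid above 0.3 N and velocity of joint lid_hinge between -0.05 and 0.05 rad/s); the robot touches nothing.
It fails at once if the rod and the lid were forced together with more than 48 N of contact (some 15 N at the handle) (contact force between rod and lid above 48 N).
It fails at once if the lid was dropped (faster than 1.2 rad/s downward) (velocity of joint lid_hinge below -1.2 rad/s).
It fails at once if a bystander was pushed more than 25 mm or knocked over (distance of any of pill_pot, pill_pot2, tumbler, spoon_rest, gel, organiser from where it was at the start of the episode above 0.025 m or angle between any of pill_pot, pill_pot2, tumbler, spoon_rest, gel, organiser's own z axis and vertical above 0.4 rad).
It also fails if it takes over 72 s, if anything falls off the work surface, if the arm or the gripper's body presses on something with over 40 N, if the wrist force passes 120 N, or if a joint passes its speed limit or range.

## Working session

There is one attempt and no reset: what is moved stays moved. The work goes in short steps, Python scripts to look and compute and a tool call to move; the robot and the scene stay as the last step left them, time stands still between calls to the robot, and variables do not carry over. Pictures are saved under pics/ and viewed, at most 10 in all, crops included, and the job is handed in when it is done.

Besides the shell and the picture viewer there is one more tool, called after "Call:" by a JSON object that holds its "op" and its "data", one argument or row to a line. servo_tool: Moves the arm, as the interface text tells. Its arguments: {"type":"object","properties":{"plan":{"type":"array","items":{"type":"array","items":{"type":"number"}}},"force":{"type":"number"}},"required":["plan"]}

```bash
mkdir -p pics; ls; cat > h.py <<'E'
import numpy as np, cv2
from workcell import bot
def ray(c,uv):
    d=c["R"].T@np.linalg.inv(c["mtx"])@np.array([uv[0],uv[1],1.]); return -c["R"].T@c["t"], d/np.linalg.norm(d)
def onz(c,uv,z):
    o,d=ray(c,uv); return o+d*(z-o[2])/d[2]
def proj(c,X):
    p=c["mtx"]@(c["R"]@np.array(X)+c["t"]); return p[:2]/p[2]
def tri(c1,u1,c2,u2):
    o1,d1=ray(c1,u1);o2,d2=ray(c2,u2)
    s=np.linalg.lstsq(np.c_[d1,-d2],o2-o1,rcond=None)[0]
    a=o1+s[0]*d1;b=o2+s[1]*d2
    return (a+b)/2,np.linalg.norm(a-b)
E
python3 - <<'E'
from h import *
import pickle
o=bot.observe();print({k:np.round(v,3) for k,v in o.items()})
cs={}
for n in("scene","side"):
    c=bot.grab_frame(n);cs[n]=c;cv2.imwrite(f"pics/{n}0.png",c["frame"]);print(n,np.round(-c["R"].T@c["t"],3),np.round(c["R"][2],2))
c=bot.grab_frame("wrist");print(c["T_tool_cam"])
pickle.dump(cs,open("c0.pkl","wb"))
E
```

```text
pics
{'clock': np.float64(0.0), 'qpos': array([ 1.218,  0.522, -0.036,  1.6  ,  0.021,  1.021, -0.113]), 'qd': array([ 0.001, -0.001, -0.001, -0.   , -0.001,  0.001, -0.002]), 'joint_efforts': array([-1.0000e-03, -9.2712e+01,  1.9790e+00, -3.6992e+01,  1.8000e-02,
        8.0000e-03, -0.0000e+00]), 'position': array([ 0.174, -0.6  ,  0.231]), 'tool_rot': array([-3.14 ,  0.   ,  0.283]), 'force': array([0.993, 0.561, 0.039]), 'moment': array([ 0.09 , -0.023,  0.005]), 'finger_force': np.float64(0.0), 'grip_width': np.float64(0.085)}
scene [1.218 0.746 1.095] [-0.47 -0.54 -0.7 ]
side [ 0.313 -1.032  0.697] [ 0.19  0.84 -0.5 ]
[[-4.77808648e-04 -9.51707028e-01 -3.07007337e-01  7.81507853e-02]
 [ 9.99999881e-01 -4.83440950e-04 -5.77003839e-05 -1.26691349e-03]
 [-9.35060578e-05 -3.07007328e-01  9.51707146e-01 -1.41719117e-01]
 [ 0.00000000e+00  0.00000000e+00  0.00000000e+00  1.00000000e+00]]
```

View pics/scene0.png

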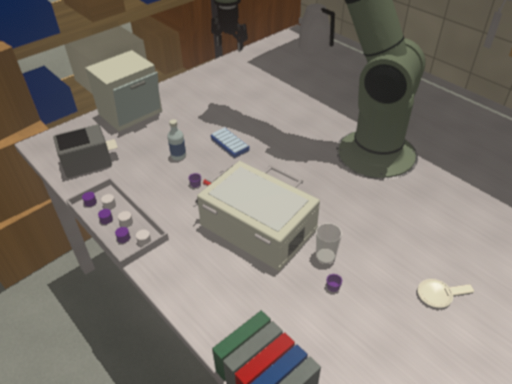

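View pics/side0.png

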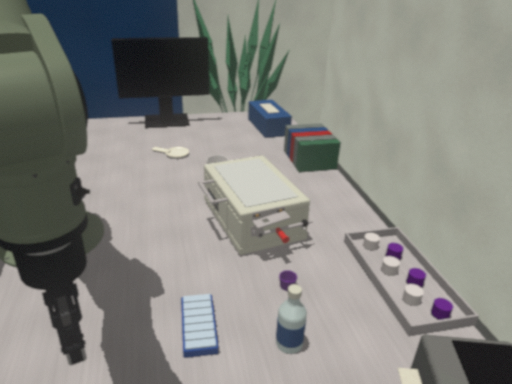

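The scene view shows the box around (258,212), its handle near (283,175) and the knob near (207,183). The side view shows the box around (255,205), the knob at (283,236) and the handle near (207,195). Next I zoom in.

```bash
python3 - <<'E'
from h import *
a=cv2.imread("pics/scene0.png")[150:270,185:345];b=cv2.imread("pics/side0.png")[145:265,190:320]
r=lambda i:cv2.resize(i,None,fx=5,fy=5,interpolation=cv2.INTER_CUBIC)
cv2.imwrite("pics/scz.png",r(a));cv2.imwrite("pics/sdz.png",r(b))
E
```

```text
(no output)
```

View pics/scz.png

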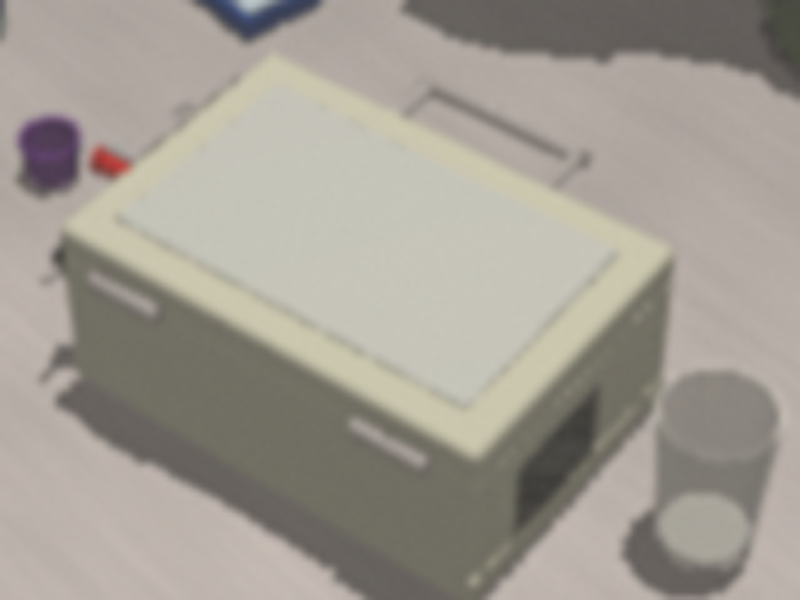

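View pics/sdz.png

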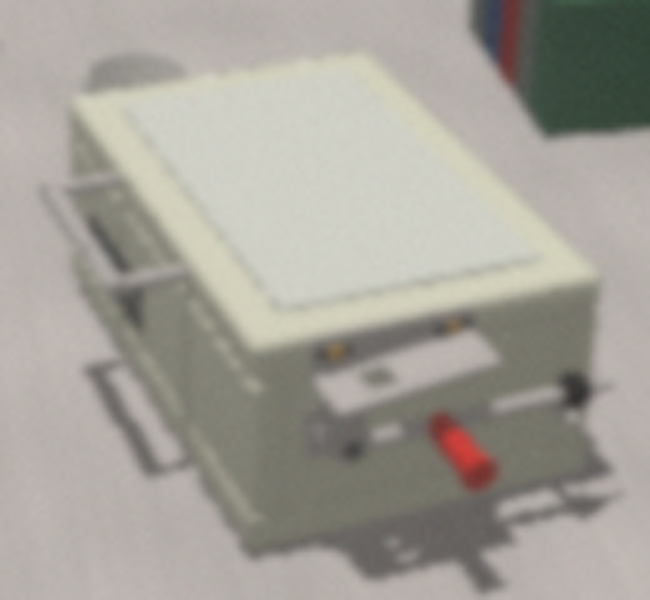

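The crops give the lid's four top corners in both views, plus the handle ends, knob, ball and ear hole. In the side crop these are about: knob end (480,475), ball (575,388), hole (380,377). I'll fit the pose.

```bash
python3 - <<'E'
from h import *
import pickle
from scipy.optimize import least_squares
cs=pickle.load(open("c0.pkl","rb"))
f=lambda p,o:np.array(p)/5.-.4+np.array(o)
S=[f(p,(185,150)) for p in[(272,57),(672,252),(480,458),(65,225)]]
D=[f(p,(190,145)) for p in[(258,348),(72,98),(372,58),(598,278)]]
L=[(-.1,-.15,.134),(-.1,.15,.134),(.1,.15,.134),(.1,-.15,.134)]
for s,d in zip(S,D): p,e=tri(cs["scene"],s,cs["side"],d);print(p.round(4),round(e,4))
def W(x,P):
    c,s=np.cos(x[2]),np.sin(x[2]);return np.array([x[0]+c*P[0]-s*P[1],x[1]+s*P[0]+c*P[1],P[2]])
def r(x): return np.concatenate([proj(cs[n],W(x,P))-u for n,U in(("scene",S),("side",D)) for P,u in zip(L,U)])
q=least_squares(r,[.65,0,0]);print("pose",q.x.round(4),q.fun.round(1))
for n,P in dict(handle=(-.14,0,.124),knob=(-.0035,-.195,.075),rodaxis=(-.0535,-.168,.075)).items(): print(n,W(q.x,P).round(4))
u1=f((420,95),(185,150));
print("handle scene ends",onz(cs["scene"],f((430,93),(185,150)),.124).round(3),onz(cs["scene"],f((585,160),(185,150)),.124).round(3))
print("handle side ends",onz(cs["side"],f((48,190),(190,145)),.124).round(3),onz(cs["side"],f((115,285),(190,145)),.124).round(3))
print("knob tri",tri(cs["scene"],f((103,160),(185,150)),cs["side"],f((478,473),(190,145))))
def vp(u): # point in plane chest y=-.168
    o,d=ray(cs["side"],u);c,s=np.cos(q.x[2]),np.sin(q.x[2]);R=np.array([[c,s,0],[-s,c,0],[0,0,1]])
    o=R@(o-[q.x[0],q.x[1],0]);d=R@d;return o+d*(-.168-o[1])/d[1]
for n,u in dict(ball=(575,388),hole=(380,377),pivot=(345,445),knobbase=(440,425)).items(): print(n,vp(f(u,(190,145))).round(4))
img=cs["scene"]["frame"];
E
```

```text
[ 0.4947 -0.1733  0.1313] 0.0032
[0.4391 0.1162 0.1325] 0.0011
[0.6309 0.1522 0.1305] 0.0105
[ 0.683  -0.1382  0.132 ] 0.0052
pose [ 0.562  -0.0107  0.1859] [-0.4 -1.4  1.1 -0.4 -1.4  1.  -2.6  0.3 -1.6 -0.4 -1.3 -0.8 -1.2 -2.1
  1.1 -0.8]
handle [ 0.4245 -0.0366  0.124 ]
knob [ 0.5946 -0.203   0.075 ]
rodaxis [ 0.5405 -0.1857  0.075 ]
handle scene ends [ 0.438 -0.087  0.124] [0.412 0.021 0.124]
handle side ends [0.414 0.018 0.124] [ 0.436 -0.091  0.124]
knob tri (array([ 0.59763627, -0.22087313,  0.07612996]), np.float64(0.003781525026615025))
ball [ 0.0786 -0.168   0.0785]
hole [-0.0366 -0.168   0.1123]
pivot [-0.0542 -0.168   0.075 ]
knobbase [-0.0005 -0.168   0.0742]
```

The fit is consistent: the chest is at (0.562,-0.011) with yaw 0.186, and the handle, knob, pivot and ball all fall where the sizes given put them. Now I'll make a helper for the move numbers.

```bash
cat >> h.py <<'E'
from scipy.spatial.transform import Rotation as Ro
C=np.array([.562,-.0107,0]);RC=Ro.from_euler("z",.186).as_matrix()
def ch(p): return C+RC@np.array(p)           # chest -> world
def lidp(th,a,b,y=0): # lid point (-a,y,b)
    return np.array([.1-a*np.cos(th)+b*np.sin(th),y,.11+a*np.sin(th)+b*np.cos(th)])
def tool(tilt=0): # fingers close along chest x; tilt>0 leans body to the chest's -x
    return Ro.from_matrix(RC)*Ro.from_euler("y",-tilt)*Ro.from_euler("xyz",[np.pi,0,np.pi/2])
def row(g,R,o=None): # g grasp-contact point chest m incl depth -> row shift cm/deg
    o=o or bot.observe(); R0=Ro.from_euler("xyz",o["tool_rot"])
    return np.r_[R0.inv().apply(g-o["position"])*100,np.degrees((R0.inv()*R).as_rotvec())].round(2)
E
python3 - <<'E'
from h import *
h=ch(lidp(0,.24,.014));print(h)
print(row(h+[0,0,-.016+.09],tool()), row(h+[0,0,-.016],tool()))
E
```

```text
[ 0.42441475 -0.03659011  0.124     ]
[ 3.974e+01 -4.712e+01  3.320e+00 -4.000e-02 -3.000e-02 -8.445e+01] [ 3.974e+01 -4.711e+01  1.232e+01 -4.000e-02 -3.000e-02 -8.445e+01]
```

Call:
{"op": "servo_tool", "data": {
  "plan": [
    [3.2,39.7,-47.1,1,0,0,-84.5],
    [3.2,39.7,-47.1,1,0,0,-84.5],
    [3.2,39.7,-47.1,1,0,0,-84.5],
    [3.2,39.7,-47.1,1,0,0,-84.5],
    [3.2,39.7,-47.1,1,0,0,-84.5],
    [3.2,39.7,-47.1,1,0,0,-84.5],
    [3.2,39.7,-47.1,1,0,0,-84.5],
    [3.2,39.7,-47.1,1,0,0,-84.5],
    [3.2,39.7,-47.1,1,0,0,-84.5],
    [3.2,39.7,-47.1,1,0,0,-84.5]
  ],
  "force": 40
}}

```text
clock: 1.15
position: [0.3775, -0.1414, 0.2233]
tool_rot: [3.141, 0.001, 1.763]
force: [1.0, -0.8, 0.1]
grip_width: 0.0321
finger_force: 0.0
```

```bash
python3 - <<'E'
from h import *
h=ch(lidp(0,.24,.014));o=bot.observe();print(o["clock"],o["position"],o["tool_rot"],o["qd"].round(2))
print(row(h+[0,0,-.016+.05],tool()), row(h+[0,0,-.016],tool()))
E
```

```text
1.15 [ 0.37745485 -0.14140309  0.22334812] [3.14128205e+00 5.62405385e-04 1.76334094e+00] [-0.78  0.09 -0.54 -0.02  0.18  0.02 -0.21]
[9.39 6.61 6.53 0.02 0.03 0.37] [ 9.4   6.61 11.53  0.02  0.03  0.37]
```

Call:
{"op": "servo_tool", "data": {
  "plan": [
    [3.2,5,3.5,1.5,0,0,0],
    [3.2,8.5,6,3,0,0,0],
    [3.2,8.5,6,3,0,0,0],
    [3.2,8.5,6,3,0,0,0],
    [3.2,8.5,6,3,0,0,0]
  ]
}}

```text
clock: 1.65
position: [0.4199, -0.0493, 0.1932]
tool_rot: [-3.141, 0.0, 1.757]
force: [-0.4, -0.9, -0.2]
grip_width: 0.032
finger_force: 0.0
```

```bash
python3 - <<'E'
from h import *
h=ch(lidp(0,.24,.014));o=bot.observe();print(o["clock"],o["position"],o["tool_rot"],o["qd"].round(2))
print(row(h+[0,0,-.016+.05],tool()), row(h+[0,0,-.016],tool()))
c=bot.grab_frame("wrist");cv2.imwrite("pics/w1.png",c["frame"])
R0=Ro.from_euler("xyz",o["tool_rot"]).as_matrix();Tc=c["T_tool_cam"]
# predicted handle pixels
c["R"]=(R0@Tc[:3,:3]).T;c["t"]=-c["R"]@(o["position"]+R0@Tc[:3,3])
for y in(-.055,0,.055):print(proj(c,ch(lidp(0,.24,.014,y))).round(1))
E
```

```text
1.65 [ 0.41993891 -0.0493347   0.19319374] [-3.14099705e+00  1.95466743e-04  1.75703374e+00] [ 0.02 -0.01  0.01 -0.    0.   -0.   -0.  ]
[ 1.17  0.68  3.52 -0.03  0.01  0.01] [ 1.17  0.68  8.52 -0.03  0.01  0.01]
[261.7 247.3]
[262.3 189.2]
[263.1 121.6]
```

View pics/w1.png

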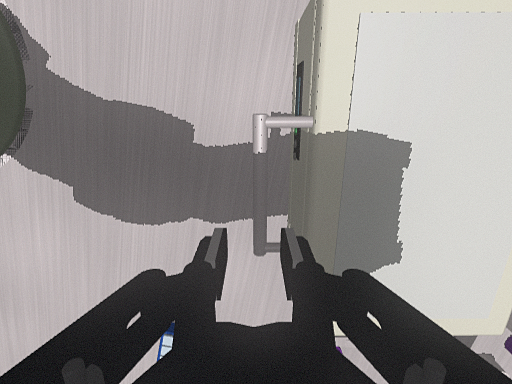

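The handle bar lies at column ~260, rows 118–250, within about 1 mm of the prediction (262, 122–247). I'll go down and close.

Call:
{"op": "servo_tool", "data": {
  "plan": [
    [3.2,1.2,0.6,2.5,0,0,0],
    [3.2,1.2,0.6,5,0,0,0],
    [3.2,1.2,0.6,7,0,0,0],
    [3.2,1.2,0.6,8.5,0,0,0],
    [3.2,1.2,0.6,8.5,0,0,0],
    [0,1.2,0.6,8.5,0,0,0],
    [0,1.2,0.6,8.5,0,0,0],
    [0,1.2,0.6,8.5,0,0,0],
    [0,1.2,0.6,8.5,0,0,0],
    [0,1.2,0.6,8.5,0,0,0]
  ],
  "force": 40
}}

```text
clock: 2.7
position: [0.4229, -0.0366, 0.109]
tool_rot: [-3.14, 0.001, 1.756]
force: [-8.4, -1.6, 5.4]
grip_width: 0.0104
finger_force: 38.9
```

```bash
python3 - <<'E'
from h import *
o=bot.observe();p=o["position"]+[0,0,0.0]
h0=ch(lidp(0,.24,.014)); print((p-h0).round(4),o["force"].round(1))
# arc offsets from here; tool y = chest +x, tool z = -z
a0=lidp(0,.24,.014)
for t in np.arange(.05,1.29,.05):
    d=lidp(t,.24,.014)-a0; print(t.round(2),(100*d[0]).round(1),(-100*d[2]).round(1))
E
```

```text
[-0.0015 -0.     -0.015 ] [-8.4 -1.6  5.4]
0.05 0.1 -1.2
0.1 0.3 -2.4
0.15 0.5 -3.6
0.2 0.8 -4.7
0.25 1.1 -5.9
0.3 1.5 -7.0
0.35 1.9 -8.1
0.4 2.4 -9.2
0.45 3.0 -10.3
0.5 3.6 -11.3
0.55 4.3 -12.3
0.6 5.0 -13.3
0.65 5.7 -14.2
0.7 6.5 -15.1
0.75 7.4 -16.0
0.8 8.3 -16.8
0.85 9.2 -17.6
0.9 10.2 -18.3
0.95 11.2 -18.9
1.0 12.2 -19.6
1.05 13.3 -20.1
1.1 14.4 -20.6
1.15 15.5 -21.1
1.2 16.6 -21.5
1.25 17.8 -21.8
```

Call:
{"op": "servo_tool", "data": {
  "plan": [
    [0,0,-0.1,-1.2,0,0,0],
    [0,0,0.2,-2.4,0,0,0],
    [0,0,0.4,-3.6,0,0,0],
    [0,0,0.7,-4.7,0,0,0],
    [0,0,1.0,-5.9,0,0,0],
    [0,0,1.4,-7.0,0,0,0],
    [0,0,1.8,-8.1,0,0,0],
    [0,0,2.3,-9.2,0,0,0],
    [0,0,2.9,-10.3,0,0,0],
    [0,0,3.5,-11.3,0,0,0]
  ]
}}

```text
clock: 3.7
position: [0.4566, -0.0301, 0.2222]
tool_rot: [-3.138, 0.001, 1.757]
force: [-10.7, -5.8, -1.7]
grip_width: 0.0102
finger_force: 39.2
```

```bash
cat >> h.py <<'E'
def lidang(dz=.0155):
    o=bot.observe();q=RC.T@(o["position"]+[0,0,dz]-C)-[.1,0,.11]
    return np.arctan2(q[2],-q[0])-np.arctan2(.014,.24),np.hypot(q[0],q[2]),o["force"].round(1)
E
python3 - <<'E'
from h import *
print(lidang())
E
```

```text
(np.float64(0.49407398367045485), np.float64(0.24332385097158094), array([-10.7,  -5.8,  -1.7]))
```

Call:
{"op": "servo_tool", "data": {
  "plan": [
    [0,0,0.5,-1.0,0,0,0],
    [0,0,1.1,-2.0,0,0,0],
    [0,0,1.8,-2.9,0,0,0],
    [0,0,3.4,-4.7,0,0,0],
    [0,0,5.2,-6.3,0,0,0],
    [0,0,7.2,-7.6,0,0,0],
    [0,0,9.2,-8.8,0,0,0],
    [0,0,10.3,-9.3,0,0,0],
    [0,0,11.4,-9.8,0,0,0],
    [0,0,12.5,-10.2,0,0,0]
  ]
}}

```text
clock: 4.7
position: [0.5816, -0.006, 0.3251]
tool_rot: [3.141, 0.0, 1.757]
force: [-8.3, -5.1, 10.7]
grip_width: 0.0102
finger_force: 42.8
```

```bash
python3 - <<'E'
from h import *
print(lidang())
E
```

```text
(np.float64(1.1789595994675257), np.float64(0.24407395448669023), array([-8.3, -5.1, 10.7]))
```

Call:
{"op": "servo_tool", "data": {
  "plan": [
    [0,0,0.5,-0.5,0,0,0],
    [0,0,1.0,-0.6,0,0,0],
    [0,0,1.2,-0.7,0,0,0],
    [0,0,1.2,-0.7,0,0,0],
    [0,0,1.2,-0.7,0,0,0]
  ]
}}

```text
clock: 5.2
position: [0.593, -0.0038, 0.3294]
tool_rot: [-3.141, -0.001, 1.758]
force: [7.6, -1.8, -25.2]
grip_width: 0.0102
finger_force: 41.5
```

```bash
python3 - <<'E'
from h import *
print(lidang())
E
```

```text
(np.float64(1.2295953252756133), np.float64(0.2446424841065133), array([  7.6,  -1.8, -25.2]))
```

Call:
{"op": "servo_tool", "data": {
  "plan": [
    [0,0,0,0.3,0,0,0],
    [0,0,0,0.3,0,0,0],
    [3.0,0,0,0.3,0,0,0],
    [3.0,0,0,0.3,0,0,0],
    [3.0,0,0,0.3,0,0,0],
    [3.0,0,0,-2,0,0,0],
    [3.0,0,0,-4.5,0,0,0],
    [3.0,0,0,-7,0,0,0],
    [3.0,0,0,-7,0,0,0]
  ]
}}

```text
clock: 6.1
position: [0.5939, -0.0031, 0.4035]
tool_rot: [3.137, 0.0, 1.758]
force: [-0.3, -0.3, -0.2]
grip_width: 0.0302
finger_force: 0.0
```

```bash
python3 - <<'E'
from h import *
import pickle
cs={}
for n in("scene","side"):
    c=bot.grab_frame(n);cs[n]=c;cv2.imwrite(f"pics/{n}1.png",c["frame"])
pickle.dump(cs,open("c1.pkl","wb"))
c=cs["side"];hsv=cv2.cvtColor(c["frame"],cv2.COLOR_BGR2HSV)
for n,c in cs.items():
    f=c["frame"].astype(int);m=(f[...,2]>140)&(f[...,1]<80)&(f[...,0]<90)
    k,l,s,ce=cv2.connectedComponentsWithStats(m.astype(np.uint8));print(n,s[1:].tolist(),ce[1:].round(1).tolist())
print("predicted knob",[proj(c,ch((-.0035,-.195,.076))).round(1) for c in cs.values()])
for th in(1.15,1.2,1.25):print(th,[proj(cs["side"],ch(lidp(th,.24,.014,y))).round(1) for y in(-.055,.055)],[proj(cs["side"],ch(lidp(th,.2,.024,y))).round(1) for y in(-.15,.15)])
a=cs["side"]["frame"][70:270,150:400];cv2.imwrite("pics/sdz1.png",cv2.resize(a,None,fx=3,fy=3,interpolation=cv2.INTER_CUBIC))
E
```

```text
scene [[235, 334, 59, 50, 972]] [[263.8, 358.3]]
side [[293, 131, 37, 5, 113], [276, 228, 11, 12, 62]] [[311.7, 133.2], [280.9, 233.9]]
predicted knob [array([208.9, 184.2]), array([281.3, 235. ])]
1.15 [array([269.4, 118.1]), array([252. , 104.8])] [array([295.5, 143.1]), array([246.8, 104.8])]
1.2 [array([273.6, 116.1]), array([255.9, 102.9])] [array([299.2, 141.5]), array([249.9, 103.6])]
1.25 [array([277.8, 114.3]), array([259.8, 101.3])] [array([302.9, 140. ]), array([253. , 102.5])]
```

View pics/sdz1.png

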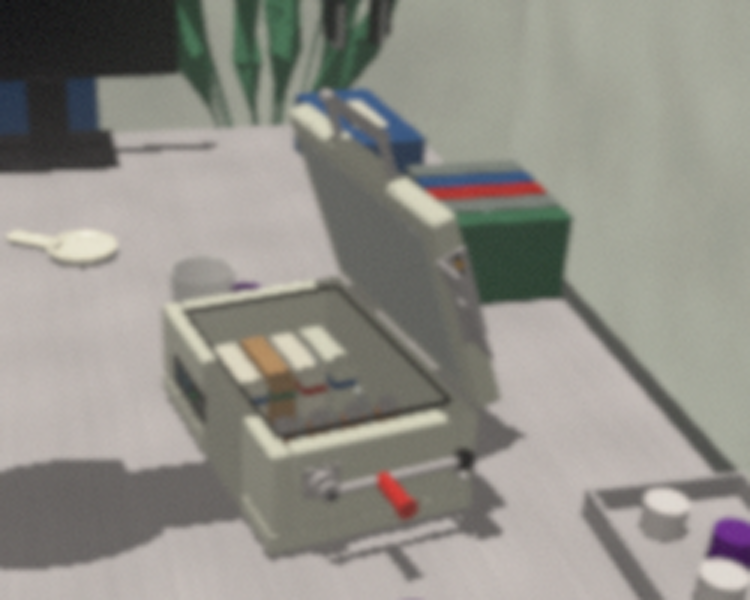

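The lid stands at about 1.21 rad: its near front corner is at image pixel (300,142), where 1.21 predicts it. The rod is level, with the ball at (304,223) and the knob at (281,234), within 1 px of the prediction. Next is the knob.

```bash
python3 - <<'E'
from h import *
k=np.array((-.0035,-.195,.0765));R=tool(np.radians(20));za=RC.T@R.apply([0,0,1]);print(za)
print("via",row(ch((-.09,-.195,.30)),R),"pre",row(ch(k-za*.06),R),"final",row(ch(k+za*.017),R))
import pickle
cs=pickle.load(open("c0.pkl","rb"));p=onz(cs["side"],(288,274),.032);print("pot top",p,RC.T@(p-C))
E
```

```text
[ 3.42020143e-01  2.25290132e-17 -9.39692621e-01]
via [-1.962e+01 -1.221e+01  1.003e+01 -1.995e+01 -1.000e-02  5.000e-02] pre [-1.963e+01 -5.630e+00  2.675e+01 -1.995e+01 -1.000e-02  5.000e-02] final [-1.963e+01 -3.000e+00  3.398e+01 -1.995e+01 -1.000e-02  5.000e-02]
pot top [ 0.58624116 -0.29996232  0.032     ] [-0.02967006 -0.28875598  0.032     ]
```

Call:
{"op": "servo_tool", "data": {
  "plan": [
    [4.5,-5,-2,0,0,0,0],
    [4.5,-9,-5,0,-5,0,0],
    [4.5,-13,-8,1,-10,0,0],
    [4.5,-17,-11,4,-15,0,0],
    [4.5,-19.6,-12.2,8,-20,0,0],
    [4.5,-19.6,-11.5,12,-20,0,0],
    [4.5,-19.6,-9.8,16,-20,0,0],
    [4.5,-19.6,-8,20.5,-20,0,0],
    [4.5,-19.6,-6.5,24,-20,0,0],
    [4.5,-19.6,-5.6,26.5,-20,0,0]
  ]
}}

```text
clock: 7.2
position: [0.5739, -0.2055, 0.1318]
tool_rot: [2.795, -0.002, 1.758]
force: [1.2, -0.7, 0.3]
grip_width: 0.0447
finger_force: 0.0
```

Call:
{"op": "servo_tool", "data": {
  "plan": [
    [4.5,0,0,0,0,0,0],
    [4.5,0,0,0,0,0,0],
    [4.5,0,0,0,0,0,0]
  ]
}}

```text
clock: 7.5
position: [0.5743, -0.2071, 0.1365]
tool_rot: [2.791, 0.001, 1.757]
force: [0.5, -0.5, 0.2]
grip_width: 0.0452
finger_force: 0.0
```

```bash
python3 - <<'E'
from h import *
o=bot.observe();k=np.array((-.0035,-.195,.0765));R=tool(np.radians(20));za=RC.T@R.apply([0,0,1])
print(o["tool_rot"],o["position"],o["force"].round(1),"final",row(ch(k+za*.017),R))
c=bot.grab_frame("wrist");cv2.imwrite("pics/w2.png",c["frame"])
R0=Ro.from_euler("xyz",o["tool_rot"]).as_matrix();Tc=c["T_tool_cam"]
c["R"]=(R0@Tc[:3,:3]).T;c["t"]=-c["R"]@(o["position"]+R0@Tc[:3,3])
print([proj(c,ch((-.0035,y,.0765))).round(1) for y in(-.172,-.195,-.216)])
f=c["frame"].astype(int);m=(f[...,2]>110)&(f[...,1]<70)&(f[...,0]<80)
k,l,s,ce=cv2.connectedComponentsWithStats(m.astype(np.uint8));print(s[1:].tolist(),ce[1:].round(1).tolist())
E
```

```text
[2.79147335e+00 9.08282716e-04 1.75706689e+00] [ 0.57434245 -0.20712765  0.13649877] [ 0.5 -0.5  0.2] final [ 0.04 -0.12  8.05  0.06  0.04  0.03]
[array([253.2, 177.5]), array([253.2, 204.2]), array([253.2, 227.1])]
[[242, 174, 21, 57, 932], [240, 222, 1, 4, 4]] [[250.7, 202.9], [240.0, 223.5]]
```

View pics/w2.png

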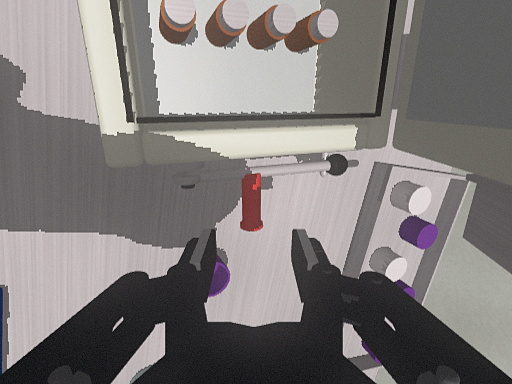

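The knob is at column 251, rows 174–231, against a predicted 253 and 204 for its middle, so it's within about 1 mm. I'll go down and grip.

Call:
{"op": "servo_tool", "data": {
  "plan": [
    [4.5,0,-0.2,2.5,0,0,0],
    [4.5,0,-0.2,5,0,0,0],
    [4.5,0,-0.2,7,0,0,0],
    [4.5,0,-0.2,8,0,0,0],
    [4.5,0,-0.2,8,0,0,0],
    [0,0,-0.2,8,0,0,0],
    [0,0,-0.2,8,0,0,0],
    [0,0,-0.2,8,0,0,0],
    [0,0,-0.2,8,0,0,0],
    [0,0,-0.2,8,0,0,0]
  ],
  "force": 30
}}

```text
clock: 8.55
position: [0.5995, -0.2024, 0.0598]
tool_rot: [2.792, 0.001, 1.757]
force: [-1.5, -2.8, 6.2]
grip_width: 0.0147
finger_force: 30.0
```

```bash
python3 - <<'E'
from h import *
o=bot.observe();R=Ro.from_euler("xyz",o["tool_rot"]);za=R.apply([0,0,1])
print(o["force"].round(1),o["grip_width"]);print(RC.T@(o["position"]-.017*za-C))
k0=.05*np.array([np.cos(.03),0,np.sin(.03)])
for t in np.arange(.1,1.2,.1):
    d=.05*np.array([np.cos(t),0,np.sin(t)])-k0; print(t.round(2),(100*R.inv().apply(RC@d)).round(2))
E
```

```text
[-1.5 -2.8  6.2] 0.014678464741693032
[-0.00444068 -0.1953439   0.07577298]
0.1 [-0.    0.1  -0.34]
0.2 [-0.    0.2  -0.83]
0.3 [-0.    0.25 -1.32]
0.4 [-0.    0.25 -1.82]
0.5 [-0.    0.2  -2.32]
0.6 [-0.    0.1  -2.81]
0.7 [-0.   -0.05 -3.29]
0.8 [-0.   -0.25 -3.75]
0.9 [-0.   -0.49 -4.19]
1.0 [-0.   -0.77 -4.6 ]
1.1 [-0.   -1.09 -4.98]
```

Call:
{"op": "servo_tool", "data": {
  "plan": [
    [0,0,0.2,-0.8,0,0,0],
    [0,0,0.25,-1.6,0,0,0],
    [0,0,0.2,-2.3,0,0,0],
    [0,0,0.0,-3.0,0,0,0],
    [0,0,-0.2,-3.6,0,0,0],
    [0,0,-0.5,-4.2,0,0,0],
    [0,0,-0.8,-4.6,0,0,0],
    [0,0,-1.05,-4.95,0,0,0],
    [0,0,-1.05,-4.95,0,0,0],
    [0,0,-1.05,-4.95,0,0,0]
  ]
}}

```text
clock: 9.55
position: [0.5779, -0.2068, 0.1057]
tool_rot: [2.783, 0.004, 1.758]
force: [15.0, 1.8, 16.0]
grip_width: 0.0148
finger_force: 29.7
```

```bash
cat >> h.py <<'E'
def rodpics(tag):
    c=bot.grab_frame("side");cv2.imwrite(f"pics/side{tag}.png",c["frame"])
    def P(u):
        o,d=ray(c,u);o=RC.T@(o-C);d=RC.T@d;return o+d*(-.168-o[1])/d[1]
    for t in(1.0,1.05,1.1,1.15,1.2): print(t,proj(c,ch((-.0535+.1305*np.cos(t),-.168,.075+.1305*np.sin(t)))).round(1))
    g=c["frame"].max(2).astype(int)
    return c,P,g
E
python3 - <<'E'
from h import *
o=bot.observe();R=Ro.from_euler("xyz",o["tool_rot"]);za=R.apply([0,0,1])
q=RC.T@(o["position"]-.017*za-C);print(q,o["force"].round(1),"ang",np.arctan2(q[2]-.075,q[0]+.0535))
c,P,g=rodpics("2")
a=c["frame"][120:250,230:330];cv2.imwrite("pics/sdz2.png",cv2.resize(a,None,fx=5,fy=4.6,interpolation=cv2.INTER_CUBIC))
sub=g[150:225,255:300];m=(sub<45).astype(np.uint8);k,l,s,ce=cv2.connectedComponentsWithStats(m);print(s[1:].tolist(),(ce[1:]+[255,150]).round(1).tolist())
E
```

```text
[-0.02661167 -0.19556943  0.12157325] [15.   1.8 16. ] ang 1.047209565515079
1.0 [286.7 191.2]
1.05 [284.8 190.4]
1.1 [282.8 189.7]
1.15 [280.7 189.1]
1.2 [278.6 188.6]
[[12, 21, 1, 1, 1], [9, 20, 12, 18, 60], [7, 34, 1, 1, 1], [9, 35, 1, 1, 1], [22, 34, 1, 1, 1], [6, 37, 1, 1, 1], [12, 37, 1, 1, 1], [14, 36, 1, 2, 2], [19, 36, 5, 9, 18], [10, 40, 1, 1, 1], [16, 40, 2, 2, 3], [4, 42, 1, 1, 1], [10, 42, 1, 1, 1], [13, 42, 3, 3, 4], [17, 43, 2, 2, 2], [5, 44, 1, 1, 1], [8, 45, 1, 1, 1], [20, 45, 3, 2, 3], [10, 47, 1, 1, 1], [13, 46, 1, 1, 1], [16, 47, 1, 1, 1], [8, 48, 1, 1, 1], [15, 50, 1, 1, 1], [19, 50, 1, 1, 1]] [[267.0, 171.0], [270.2, 179.3], [262.0, 184.0], [264.0, 185.0], [277.0, 184.0], [261.0, 187.0], [267.0, 187.0], [269.0, 186.5], [276.3, 189.4], [265.0, 190.0], [271.7, 190.3], [259.0, 192.0], [265.0, 192.0], [268.8, 193.0], [272.5, 193.5], [260.0, 194.0], [263.0, 195.0], [276.0, 195.7], [265.0, 197.0], [268.0, 196.0], [271.0, 197.0], [263.0, 198.0], [270.0, 200.0], [274.0, 200.0]]
```

View pics/sdz2.png

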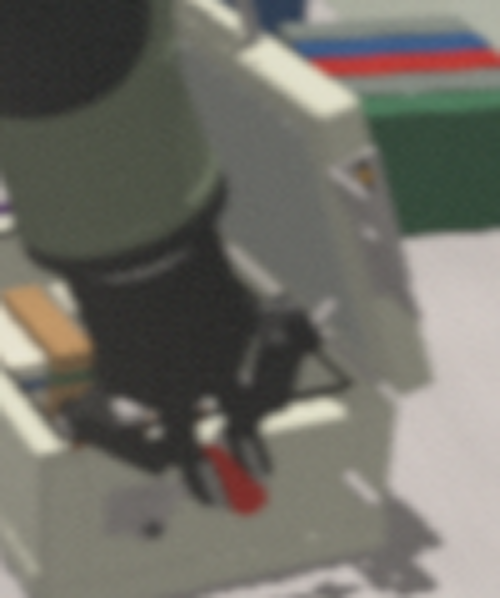

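The finger hides the ball. The hand carries about 20 N along the rod, so I ease that off before opening.

Call:
{"op": "servo_tool", "data": {
  "plan": [
    [0,0,0.12,-0.05,0,0,0],
    [0,0,0.25,-0.1,0,0,0],
    [0,0,0.25,-0.1,0,0,0],
    [0,0,0.25,-0.1,0,0,0]
  ]
}}

```text
clock: 10.0
position: [0.5778, -0.2067, 0.1059]
tool_rot: [2.787, 0.002, 1.758]
force: [10.8, -0.9, 6.1]
grip_width: 0.0145
finger_force: 29.8
```

```bash
python3 - <<'E'
from h import *
o=bot.observe();R=Ro.from_euler("xyz",o["tool_rot"]);za=R.apply([0,0,1])
q=RC.T@(o["position"]-.017*za-C);print(q,o["force"].round(1),R.inv().apply(o["force"]).round(1),"ang",np.arctan2(q[2]-.075,q[0]+.0535))
c=bot.grab_frame("scene");cv2.imwrite("pics/scene2.png",c["frame"])
c=bot.grab_frame("side")
for t in(1.0,1.05,1.1,1.15,1.2):print("tip",proj(c,ch((-.0535+.1545*np.cos(t),-.168,.075+.1545*np.sin(t)))).round(1),"knobend",proj(c,ch((-.0535+.05*np.cos(t),-.214,.075+.05*np.sin(t)))).round(1))
f=c["frame"].astype(int);m=(f[...,2]>120)&(f[...,1]<80)&(f[...,0]<90);m[:150]=0
ys,xs=np.nonzero(m);print(xs.min(),xs.max(),ys.min(),ys.max(),xs.mean(),ys.mean(),xs[ys>ys.max()-4].mean())
E
```

```text
[-0.02658279 -0.19550369  0.12185422] [10.8 -0.9  6.1] [-2.9 11.9 -2.1] ang 1.0493465582052974
tip [292.1 183.2] knobend [277.5 227.4]
tip [289.8 182.2] knobend [276.7 227.2]
tip [287.4 181.3] knobend [275.9 226.9]
tip [285.  180.5] knobend [275.1 226.8]
tip [282.4 179.9] knobend [274.3 226.6]
276 282 223 231 278.77142857142854 227.4 279.0
```

The pin tip at about (295,187) and the knob end at (279,227) suggest the rod is at about 0.93–0.98, so I raise it further.

Call:
{"op": "servo_tool", "data": {
  "plan": [
    [0,0,-0.05,-0.25,0,0,0],
    [0,0,-0.15,-0.5,0,0,0],
    [0,0,-0.3,-0.7,0,0,0],
    [0,0,-0.3,-0.7,0,0,0],
    [0,0,-0.3,-0.7,0,0,0]
  ]
}}

```text
clock: 10.6
position: [0.5717, -0.2078, 0.1109]
tool_rot: [2.789, 0.002, 1.757]
force: [6.6, -1.4, 5.2]
grip_width: 0.0144
finger_force: 29.8
```

```bash
python3 - <<'E'
from h import *
o=bot.observe();R=Ro.from_euler("xyz",o["tool_rot"]);za=R.apply([0,0,1])
q=RC.T@(o["position"]-.017*za-C);print(q,o["force"].round(1),R.inv().apply(o["force"]).round(1),"ang",np.arctan2(q[2]-.075,q[0]+.0565),q[0]+.0565)
c=bot.grab_frame("side")
f=c["frame"].astype(int);m=(f[...,2]>120)&(f[...,1]<80)&(f[...,0]<90);m[:150]=0
ys,xs=np.nonzero(m);print(xs.mean(),ys.mean())
E
```

```text
[-0.03280102 -0.19545156  0.12686713] [ 6.6 -1.4  5.2] [-2.6  7.6 -2.7] ang 1.1422050246256217 0.02369897908922884
277.1818181818182 226.87878787878788
```

Call:
{"op": "servo_tool", "data": {
  "plan": [
    [0,0,0.1,0,0,0,0],
    [0,0,0.15,-0.05,0,0,0],
    [0,0,0.15,-0.05,0,0,0],
    [4.0,0,0.15,-0.05,0,0,0],
    [4.0,0,0.15,-0.05,0,0,0],
    [4.0,0,0.15,-0.05,0,0,0],
    [4.0,0,0.15,-3,0,0,0],
    [4.0,0,0.15,-7,0,0,0],
    [4.0,0,-3,-11,0,0,0],
    [4.0,0,-7,-14,0,0,0]
  ]
}}

```text
clock: 11.65
position: [0.4626, -0.2275, 0.2175]
tool_rot: [2.791, 0.001, 1.759]
force: [-0.9, -1.0, 0.6]
grip_width: 0.0403
finger_force: 0.0
```

Call:
{"op": "servo_tool", "data": {
  "plan": [
    [3.2,0,-4,-3,0,0,0],
    [3.2,0,-6,-4,0,0,0],
    [3.2,0,-6,-4,0,0,0]
  ]
}}

```text
clock: 11.95
position: [0.3906, -0.2426, 0.2331]
tool_rot: [2.794, 0.001, 1.753]
force: [0.3, -0.4, 0.6]
grip_width: 0.0321
finger_force: 0.0
```

```bash
python3 - <<'E'
from h import *
o=bot.observe();print(o["position"],o["force"].round(1))
c,P,g=rodpics("3")
print("pivot",proj(c,ch((-.0535,-.168,.075))))
a=c["frame"][120:250,230:330];cv2.imwrite("pics/sdz3.png",cv2.resize(a,None,fx=5,fy=4.6,interpolation=cv2.INTER_CUBIC))
E
```

```text
[ 0.39058451 -0.24255584  0.23310238] [ 0.3 -0.4  0.6]
1.0 [286.7 191.2]
1.05 [284.8 190.4]
1.1 [282.8 189.7]
1.15 [280.7 189.1]
1.2 [278.6 188.6]
pivot [258.84184685 233.56391742]
```

View pics/sdz3.png

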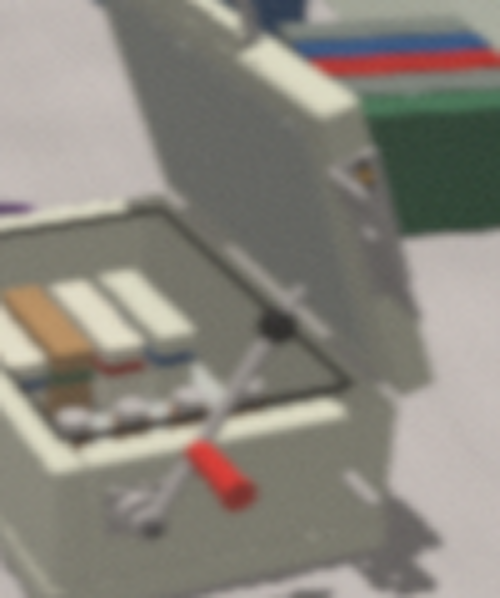

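The rod stands by itself, with the ball at about (285.0,190.3) and the pin tip at (289,182.6), so about 1.05–1.06. That's near the lower edge, so I refine with both views.

```bash
python3 - <<'E'
from h import *
import pickle
from scipy.optimize import least_squares
c0=pickle.load(open("c0.pkl","rb"));c1=pickle.load(open("c1.pkl","rb"))
n=dict(side=bot.grab_frame("side"),scene=bot.grab_frame("scene"));pickle.dump(n,open("c2.pkl","wb"))
def blob(c,u,r=7):
    u=np.round(u).astype(int);s=c["frame"][u[1]-r:u[1]+r+1,u[0]-r:u[0]+r+1].max(2).astype(float)
    w=np.clip(95-s,0,None);w[s>75]=0
    k,l,st,ce=cv2.connectedComponentsWithStats((w>0).astype(np.uint8))
    i=1+st[1:,4].argmax();w=w*(l==i);yy,xx=np.mgrid[-r:r+1,-r:r+1]
    return u+np.array([(w*xx).sum(),(w*yy).sum()])/w.sum(),st[i].tolist()
B=lambda t:ch((-.0535+.1305*np.cos(t),-.168,.075+.1305*np.sin(t)))
for nm,c,u,ts in(("side t0",c0["side"],(304.6,222.2),(0,.03,.06,.1)),("side t1",c1["side"],(304.6,222.2),(0,.05,.1)),("side now",n["side"],(285,190),(1.0,1.05,1.1,1.15)),("scene now",n["scene"],proj(n["scene"],B(1.08)),(1.0,1.05,1.1,1.15))):
    print(nm,blob(c,u),[proj(c,B(t)).round(1).tolist() for t in ts])
a=n["scene"]["frame"][130:230,180:280];cv2.imwrite("pics/scz3.png",cv2.resize(a,None,fx=6,fy=6,interpolation=cv2.INTER_CUBIC))
E
```

```text
side t0 (array([304.58360129, 222.53054662]), [5, 5, 4, 6, 20]) [[303.9, 223.4], [304.0, 222.2], [304.1, 221.0], [304.2, 219.4]]
side t1 (array([304.90776153, 222.41957255]), [5, 5, 5, 6, 25]) [[303.9, 223.4], [304.1, 221.4], [304.2, 219.4]]
side now (array([284.99001536, 190.44086022]), [4, 4, 7, 7, 36]) [[286.7, 191.2], [284.8, 190.4], [282.8, 189.7], [280.7, 189.1]]Traceback (most recent call last):
  File "<stdin>", line 14, in <module>
  File "<stdin>", line 10, in blob
ValueError: attempt to get argmax of an empty sequence
```

With the offset seen at the start, the side view gives about 1.06, which is inside the 1.05–1.14 window. Now back to the handle.

```bash
python3 - <<'E'
from h import *
print(row(np.array([.42,-.16,.40]),tool()),row(np.array([.594,-.0035,.4035]),tool()))
E
```

```text
[ 7.490e+00  9.480e+00 -1.431e+01  2.003e+01  0.000e+00  2.000e-02] [ 1.965e+01  2.839e+01 -7.790e+00  2.003e+01  0.000e+00  2.000e-02]
```

Call:
{"op": "servo_tool", "data": {
  "plan": [
    [3.0,2,2.5,-4,5,0,0],
    [3.0,4,5,-8,10,0,0],
    [3.0,6,7.5,-12,15,0,0],
    [3.0,7.5,9.5,-14.3,20,0,0],
    [3.0,9.5,12.5,-13.3,20,0,0],
    [3.0,11.5,15.8,-12.2,20,0,0],
    [3.0,13.5,19,-11.1,20,0,0],
    [3.0,15.5,22,-10.1,20,0,0],
    [3.0,17.5,25,-9.1,20,0,0],
    [3.0,19.3,28,-7.9,20,0,0]
  ]
}}

```text
clock: 13.1
position: [0.5919, -0.0046, 0.4024]
tool_rot: [-3.142, -0.001, 1.759]
force: [0.3, -1.3, -0.2]
grip_width: 0.0301
finger_force: 0.0
```

Call:
{"op": "servo_tool", "data": {
  "plan": [
    [3.0,0,0,0,0,0,0],
    [3.0,0,0,0,0,0,0],
    [3.0,0,0,0,0,0,0]
  ]
}}

```text
clock: 13.4
position: [0.5903, -0.0073, 0.4027]
tool_rot: [-3.141, -0.0, 1.758]
force: [-0.6, -0.7, -0.0]
grip_width: 0.03
finger_force: 0.0
```

```bash
python3 - <<'E'
from h import *
o=bot.observe();print(o["position"],o["tool_rot"],o["force"].round(1))
print(row(np.array([.593,-.0035,.327]),tool()))
c=bot.grab_frame("wrist");cv2.imwrite("pics/w4.png",c["frame"])
R0=Ro.from_euler("xyz",o["tool_rot"]).as_matrix();Tc=c["T_tool_cam"]
c["R"]=(R0@Tc[:3,:3]).T;c["t"]=-c["R"]@(o["position"]+R0@Tc[:3,3])
for t in(1.15,1.2,1.25):print(t,[proj(c,ch(lidp(t,.242,.014,y))).round(1) for y in(0,.05)])
E
```

```text
[ 0.59026512 -0.00728818  0.40272359] [-3.14136130e+00 -1.15294437e-04  1.75801487e+00] [-0.6 -0.7 -0. ]
[ 0.32  0.34  7.57 -0.01 -0.01  0.07]
1.15 [array([237. , 201.5]), array([235.8, 141.4])]
1.2 [array([250.6, 203.3]), array([250.4, 142.2])]
1.25 [array([264.8, 204.8]), array([265.8, 142.8])]
```

View pics/w4.png

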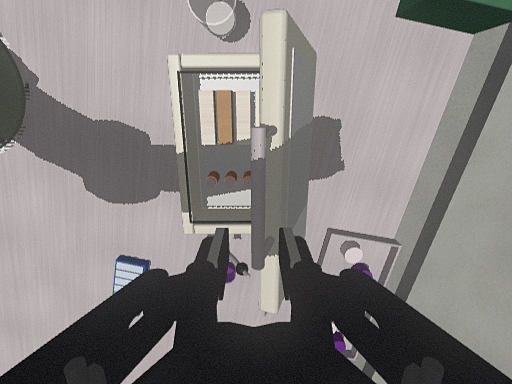

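The handle bar runs along column ~259, which puts the lid at about 1.23. The ball on the rod is visible at (243,268), clear of the lid. I'll grip the handle again.

Call:
{"op": "servo_tool", "data": {
  "plan": [
    [3.0,0.3,0.35,2.5,0,0,0],
    [3.0,0.3,0.35,5,0,0,0],
    [3.0,0.3,0.35,7,0,0,0],
    [3.0,0.3,0.35,7.5,0,0,0],
    [3.0,0.3,0.35,7.5,0,0,0],
    [0,0.3,0.35,7.5,0,0,0],
    [0,0.3,0.35,7.5,0,0,0],
    [0,0.3,0.35,7.5,0,0,0],
    [0,0.3,0.35,7.5,0,0,0]
  ],
  "force": 35
}}

```text
clock: 14.35
position: [0.5935, -0.004, 0.3293]
tool_rot: [3.14, 0.001, 1.757]
force: [-1.9, -1.9, 7.0]
grip_width: 0.0103
finger_force: 34.2
```

```bash
python3 - <<'E'
from h import *
th,r,f=lidang();print(th,r,f)
a=lidp(1.22,.2405,.014)
for t in np.arange(1.17,.6,-.05):
    d=lidp(t,.2405,.014)-a;print(t.round(2),(100*d[0]).round(2),(-100*d[2]).round(2))
E
```

```text
1.2314628601200939 0.244387849170052 [-1.9 -1.9  7. ]
1.17 -1.14 0.38
1.12 -2.27 0.81
1.07 -3.37 1.3
1.02 -4.44 1.84
0.97 -5.49 2.44
0.92 -6.51 3.08
0.87 -7.49 3.78
0.82 -8.43 4.53
0.77 -9.34 5.32
0.72 -10.21 6.16
0.67 -11.03 7.03
0.62 -11.81 7.95
```

Call:
{"op": "servo_tool", "data": {
  "plan": [
    [0,0,-0.6,0.2,0,0,0],
    [0,0,-1.15,0.4,0,0,0],
    [0,0,-1.7,0.6,0,0,0],
    [0,0,-2.3,0.8,0,0,0],
    [0,0,-2.8,1.05,0,0,0],
    [0,0,-3.4,1.3,0,0,0],
    [0,0,-3.9,1.55,0,0,0],
    [0,0,-4.4,1.8,0,0,0],
    [0,0,-4.4,1.8,0,0,0],
    [0,0,-4.4,1.8,0,0,0]
  ]
}}

```text
clock: 15.35
position: [0.5497, -0.0124, 0.3109]
tool_rot: [3.141, 0.001, 1.757]
force: [-6.5, -2.4, 6.9]
grip_width: 0.0108
finger_force: 35.4
```

```bash
cat >> h.py <<'E'
def st():
    th,r,f=lidang();fc=RC.T@f;phi=th+np.arctan2(.014,.24)
    # radial outward and tangential (closing) unit vectors
    er=np.array([-np.cos(phi),0,np.sin(phi)]);et=np.array([-np.sin(phi),0,-np.cos(phi)])
    print("th %.3f r %.4f Fr %.1f Ft(close) %.1f"%(th,r,fc@er,fc@et),f)
E
python3 -c "
from h import *
st()"
```

```text
th 1.033 r 0.2438 Fr 9.3 Ft(close) 2.9 [-6.5 -2.4  6.9]
```

Call:
{"op": "servo_tool", "data": {
  "plan": [
    [0,0,-0.4,0.1,0,0,0],
    [0,0,-0.8,0.35,0,0,0],
    [0,0,-1.15,0.5,0,0,0],
    [0,0,-1.5,0.7,0,0,0],
    [0,0,-1.85,0.9,0,0,0],
    [0,0,-2.15,1.1,0,0,0],
    [0,0,-2.15,1.1,0,0,0]
  ]
}}

```text
clock: 16.05
position: [0.5282, -0.0164, 0.2986]
tool_rot: [-3.141, 0.0, 1.757]
force: [0.7, -4.0, -3.9]
grip_width: 0.0103
finger_force: 34.5
```

```bash
python3 -c "
from h import *
st()"
```

```text
th 0.931 r 0.2443 Fr -3.2 Ft(close) 2.2 [ 0.7 -4.  -3.9]
```

Call:
{"op": "servo_tool", "data": {
  "plan": [
    [0,0,-0.25,0.2,0,0,0],
    [0,0,-0.5,0.35,0,0,0],
    [0,0,-0.75,0.55,0,0,0],
    [0,0,-1.0,0.7,0,0,0],
    [0,0,-1.0,0.7,0,0,0]
  ]
}}

```text
clock: 16.55
position: [0.519, -0.0181, 0.2919]
tool_rot: [3.141, 0.0, 1.757]
force: [2.2, -4.3, -2.8]
grip_width: 0.0103
finger_force: 34.9
```

```bash
python3 -c "
from h import *
st()"
```

```text
th 0.884 r 0.2441 Fr -3.1 Ft(close) 0.5 [ 2.2 -4.3 -2.8]
```

Call:
{"op": "servo_tool", "data": {
  "plan": [
    [0,0,-0.25,0.15,0,0,0],
    [0,0,-0.5,0.35,0,0,0],
    [0,0,-0.7,0.55,0,0,0],
    [0,0,-0.7,0.55,0,0,0]
  ]
}}

```text
clock: 16.95
position: [0.5116, -0.0194, 0.2863]
tool_rot: [-3.141, 0.0, 1.757]
force: [-2.4, -5.5, -0.6]
grip_width: 0.0106
finger_force: 34.9
```

```bash
python3 -c "
from h import *
st()"
```

```text
th 0.845 r 0.2442 Fr 1.6 Ft(close) 3.0 [-2.4 -5.5 -0.6]
```

Call:
{"op": "servo_tool", "data": {
  "plan": [
    [0,0,-0.25,0.2,0,0,0],
    [0,0,-0.45,0.4,0,0,0],
    [0,0,-0.7,0.6,0,0,0],
    [0,0,-0.7,0.6,0,0,0]
  ]
}}

```text
clock: 17.35
position: [0.5046, -0.0207, 0.2802]
tool_rot: [-3.141, 0.0, 1.757]
force: [-1.2, -4.9, -1.0]
grip_width: 0.0103
finger_force: 35.1
```

```bash
python3 -c "
from h import *
st()"
```

```text
th 0.807 r 0.2440 Fr 0.6 Ft(close) 2.2 [-1.2 -4.9 -1. ]
```

Call:
{"op": "servo_tool", "data": {
  "plan": [
    [0,0,-0.2,0.2,0,0,0],
    [0,0,-0.4,0.4,0,0,0],
    [0,0,-0.65,0.62,0,0,0],
    [0,0,-0.65,0.62,0,0,0]
  ]
}}

```text
clock: 17.75
position: [0.4981, -0.022, 0.2738]
tool_rot: [-3.14, 0.0, 1.757]
force: [-2.3, -4.5, -1.9]
grip_width: 0.0105
finger_force: 35.4
```

```bash
python3 -c "
from h import *
st()
c=bot.grab_frame('side')
f=c['frame'].astype(int);m=(f[...,2]>120)&(f[...,1]<80)&(f[...,0]<90);m[:150]=0
ys,xs=np.nonzero(m);print(xs.mean(),ys.mean(),len(xs))
for t in(1.0,1.05,1.1,1.15,1.2,1.25,1.3):print(t,proj(c,ch((-.0535+.05*np.cos(t),-.195,.075+.05*np.sin(t)))).round(1))
import pickle;d=pickle.load(open('c2.pkl','rb'))['side'];f=d['frame'].astype(int);m=(f[...,2]>120)&(f[...,1]<80)&(f[...,0]<90);m[:150]=0
ys,xs=np.nonzero(m);print('before',xs.mean(),ys.mean(),len(xs))
"
```

```text
th 0.769 r 0.2436 Fr 0.7 Ft(close) 3.6 [-2.3 -4.5 -1.9]
272.3139534883721 222.88372093023256 86
1.0 [274.  223.3]
1.05 [273.3 223. ]
1.1 [272.5 222.8]
1.15 [271.7 222.6]
1.2 [270.9 222.5]
1.25 [270.  222.4]
1.3 [269.2 222.3]
before 274.1190476190476 223.5 84
```

The knob moved 1.8 px, so the lid has driven the rod up to about 1.17 rad. The lid at 0.77 is already below where it would stop on the ear. I'll continue.

Call:
{"op": "servo_tool", "data": {
  "plan": [
    [0,0,-0.2,0.2,0,0,0],
    [0,0,-0.35,0.35,0,0,0],
    [0,0,-0.35,0.35,0,0,0]
  ]
}}

```text
clock: 18.1
position: [0.4947, -0.0227, 0.2705]
tool_rot: [-3.14, 0.0, 1.757]
force: [-3.7, -5.6, 0.9]
grip_width: 0.0105
finger_force: 35.7
```

```bash
python3 -c "
from h import *
st()"
```

```text
th 0.749 r 0.2436 Fr 3.9 Ft(close) 2.8 [-3.7 -5.6  0.9]
```

Call:
{"op": "servo_tool", "data": {
  "plan": [
    [0,0,-0.15,0.15,0,0,0],
    [0,0,-0.35,0.35,0,0,0],
    [0,0,-0.35,0.35,0,0,0]
  ]
}}

```text
clock: 18.4
position: [0.4913, -0.0233, 0.2669]
tool_rot: [-3.141, 0.0, 1.757]
force: [-2.5, -5.2, -1.4]
grip_width: 0.0102
finger_force: 35.7
```

```bash
python3 -c "
from h import *
st()"
```

```text
th 0.729 r 0.2434 Fr 1.4 Ft(close) 3.4 [-2.5 -5.2 -1.4]
```

Call:
{"op": "servo_tool", "data": {
  "plan": [
    [0,0,-0.15,0.15,0,0,0],
    [0,0,-0.35,0.35,0,0,0],
    [0,0,-0.35,0.35,0,0,0]
  ]
}}

```text
clock: 18.7
position: [0.4888, -0.0238, 0.2643]
tool_rot: [3.14, 0.0, 1.757]
force: [0.0, -5.2, 9.9]
grip_width: 0.0099
finger_force: 36.8
```

```bash
python3 -c "
from h import *
st()
c=bot.grab_frame('side')
f=c['frame'].astype(int);m=(f[...,2]>120)&(f[...,1]<80)&(f[...,0]<90);m[:150]=0
ys,xs=np.nonzero(m);print(xs.mean(),ys.mean(),len(xs))"
```

```text
th 0.714 r 0.2433 Fr 7.6 Ft(close) -6.4 [ 0.  -5.2  9.9]
271.3720930232558 222.82558139534885 86
```

There is firm contact at 0.714 rad, in the home range, with about 6.4 N of resistance at the handle. I press slightly more, to about 8–9 N, and hold.

Call:
{"op": "servo_tool", "data": {
  "plan": [
    [0,0,-0.03,0.04,0,0,0],
    [0,0,-0.03,0.04,0,0,0],
    [0,0,-0.03,0.04,0,0,0],
    [0,0,-0.03,0.04,0,0,0],
    [0,0,-0.03,0.04,0,0,0]
  ]
}}

```text
clock: 19.25
position: [0.4888, -0.0238, 0.2642]
tool_rot: [3.14, 0.001, 1.757]
force: [-1.0, -5.3, 16.1]
grip_width: 0.0107
finger_force: 37.3
```

```bash
python3 -c "
from h import *
st()"
```

```text
th 0.713 r 0.2433 Fr 12.6 Ft(close) -10.2 [-1.  -5.3 16.1]
```

Call:
{"op": "servo_tool", "data": {
  "plan": [
    [0,0,0,-0.06,0,0,0],
    [0,0,0,-0.09,0,0,0],
    [0,0,0,-0.09,0,0,0]
  ]
}}

```text
clock: 19.55
position: [0.4891, -0.0237, 0.2647]
tool_rot: [3.139, 0.0, 1.757]
force: [6.4, -4.8, 2.7]
grip_width: 0.0107
finger_force: 36.0
```

```bash
python3 -c "
from h import *
st()"
```

```text
th 0.716 r 0.2434 Fr -2.0 Ft(close) -5.7 [ 6.4 -4.8  2.7]
```

Loads are small. I open and retreat straight up.

Call:
{"op": "servo_tool", "data": {
  "plan": [
    [0,0,0.04,-0.09,0,0,0],
    [0,0,0.04,-0.09,0,0,0],
    [3.0,0,0.04,0,0,0,0],
    [3.0,0,0.04,0,0,0,0],
    [3.0,0,0.04,0,0,0,0],
    [3.0,0,0,-1.5,0,0,0],
    [3.0,0,0,-4,0,0,0],
    [3.0,0,0,-7,0,0,0],
    [3.0,0,0,-10,0,0,0],
    [3.0,0,0,-10,0,0,0]
  ]
}}

```text
clock: 20.55
position: [0.4893, -0.0232, 0.3674]
tool_rot: [3.137, 0.001, 1.758]
force: [0.5, -0.3, 0.1]
grip_width: 0.03
finger_force: 0.0
```

```bash
python3 -c "
from h import *
o=bot.observe();print(o['force'].round(1),o['position'])
c=bot.grab_frame('side');cv2.imwrite('pics/side5.png',c['frame'])
f=c['frame'].astype(int);m=(f[...,2]>120)&(f[...,1]<80)&(f[...,0]<90);m[:150]=0
ys,xs=np.nonzero(m);print('knob',xs.mean(),ys.mean(),len(xs))
# lid's near top front corner: predicted pixels and the brightness round them
g=c['frame'].max(2)
for th in(.66,.70,.74,.80,.88):print(th,proj(c,ch(lidp(th,.2,.024,-.15))).round(1),proj(c,ch(lidp(th,.2,0,-.15))).round(1))
lid=cv2.inRange(c['frame'],(130,170,165),(200,230,230));lid[:90]=0
k,l,s,ce=cv2.connectedComponentsWithStats(lid);print([x.tolist() for x in s[1:] if x[4]>60])
"
```

```text
[ 0.5 -0.3  0.1] [ 0.48929881 -0.02315756  0.36740876]
knob 270.7402597402597 222.03896103896105 77
0.66 [262.6 167.6] [256.7 175.6]
0.7 [265.  165.1] [258.7 173. ]
0.74 [267.4 162.6] [260.8 170.4]
0.8 [271.1 159.1] [264.2 166.6]
0.88 [276.4 154.8] [269.  161.8]
[[355, 90, 16, 19, 122], [380, 90, 46, 63, 1096], [322, 93, 10, 26, 67], [436, 100, 47, 70, 980], [261, 104, 17, 9, 92], [0, 112, 421, 272, 64733], [351, 121, 18, 33, 220], [475, 149, 37, 38, 418], [249, 151, 20, 19, 183], [341, 153, 13, 20, 135], [355, 158, 46, 65, 834], [397, 163, 28, 36, 379], [222, 184, 11, 11, 70], [503, 191, 9, 16, 70], [230, 206, 35, 17, 181], [405, 210, 67, 98, 895], [439, 226, 19, 27, 123], [353, 233, 99, 92, 2434], [497, 239, 15, 18, 72], [452, 303, 13, 16, 106], [434, 327, 48, 12, 291]]
```

Released: the lid's front face component ends at column 268, which matches about 0.73 rad. The rod is upright at about 1.22 and the hand is clear, so I hand in.

```bash
python3 -c "
from workcell import bot
print(bot.job_done())"
```

```text
the job is handed in; nothing more can be done
None
```

I handed the job in with the lid propped on the rod at about 0.72 rad, inside the range for the ball sitting home, and the rod at about 1.2 rad. I pressed the handle with about 10 N before letting go. The hand is clear, and the judge gave no result, so success is not confirmed.

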